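Lower the bonding press onto the ear mould

TASK

Two identical small bonding presses stand on the clinic's counter, both with their foot raised; one of them has a freshly glued ear mould on the round anvil under its foot. Push that press's lever all the way down so that the foot clamps the mould where it lies, then let go. Leave the empty press with its foot raised.

Things in the scene. Friction and masses are not known exactly. Their poses are not given: they have to be found in the camera images.
- press_lever_paddle (a point): Centre of the black thumb paddle at the lever's end, loaded press: 20 mm wide (x: level, the hinge axis), 28 long (y), 8 thick (z out of its upper face). +y runs along the lever (bar 10 x 7 mm) to its pivot, 80 mm away, 115 mm above the counter, 10 mm outside the end of the press's head (28 mm wide, top at 134 mm). The lever juts out beyond the head; axes turn with it.
- press_lever (a joint): Lever angle of the loaded press, rad. 0: foot raised, lever 40 degrees above level; grows as the paddle goes down; 1.0: at its stop, 17 degrees below level. Starts at 0 to 0.2. Moves at about 4 N on the paddle, 6 N at the end; stays where left. The foot (rubber pad, 26 mm, sprung) sinks with it, meets the mould at 0.8 and then presses on it.
- mould_center (a point): Centre, half-way up, of the flesh-coloured ear mould on the loaded press: oval base 48 (x) by 30 mm with a dome, 22 mm high, 30 g, loose, on a steel anvil 52 mm across, top 18 mm above the counter. The foot is above it, 30 mm from the lever's pivot towards the column. Similar moulds on the counter or in a tray are not part of the job.
- spare_lever (a joint): Lever angle of the empty press, rad: same build and meaning; starts at 0 to 0.2, to stay raised. Each press is a grey C-shaped stand fixed to the counter, 150 mm long, 100 wide, 134 high: column at one end, head reaching over the anvil, lever at the head's free end.
Things that resemble listed ones, but are neither listed nor needed, are in the scene too. What is shaped like the part that bears spare_lever but yellow is not meant.

How it is judged:
By the outcome, as a careful person would: the job done as asked, in the order asked, and still so for the second after the job is handed in, with the robot touching nothing.
It also fails if it takes over 32 s, if anything falls off the work surface, if the arm or the gripper's body presses on something with over 40 N, if the wrist force passes 120 N, or if a joint passes its speed limit or range.

ROBOT

A 7-joint arm with a two-finger parallel gripper is mounted at the origin on the work surface. World frame = base frame: x ahead of the robot, y to its left, z up, the work surface at z = 0. Lengths are in mm, angles in rad, forces in N, time in s.
With the tool pointing down it reaches from about 400 to 850 mm from the base axis. Payload 4.5 kg.
Tool frame: the origin (TCP) lies at the very end of the fingers, on their centre line; the grasp point (between the pads) lies 19 mm behind it; z points along the fingers, x is the direction in which the jaws open and shut, and the axes are right-handed (so a half turn about z gives the same grasp; the last joint's range is limited). The gripper opens to 85 mm and grips with 20 to 120 N. Pads are 22 mm wide; open, the fingers measure 114 mm over their backs; the gripper's body (76 mm by 85 mm) begins 54 mm behind the grasp point. The pads swing forward as they close: fully open they stand 13 mm farther back than shut.
Start: joints at [1.372, 0.689, -0.195, 1.565, 0.157, 0.902, -0.215], TCP at [144.217, -608.157, 231.317] pointing down, gripper open.
Joint ranges: [-3.01, 3.01], [-0.46, 2.08], [-1.47, 1.51], [0.13, 2.56], [-1, 4.14], [0.04, 2.09], [-2.66, 2.66]. Speed limits (rad/s): [2.57, 2.57, 3.14, 3.14, 3.14, 3.14, 3.14].

INTERFACE

Orientations are given as [roll, pitch, yaw] about the fixed x, y, z axes, in that order (R = Rz(yaw) Ry(pitch) Rx(roll)).
In Python, from station import state, imaging, r gives the robot as it stands. The module is installed in compiled form; this text tells all that it offers.
- The arm moves only by the shell command python3 -m pendant 'ROWS' [OPENING] [FORCE]. ROWS is JSON, a list that holds one entry, the list of rows, each a list of 6 numbers: the shift along the tool's x, y, z each as a share of 0.5 m, from -1 to 1, then the turn, a rotation vector about the tool's x, y, z each as a share of 45 degrees, from -1 to 1. A call has exactly 5 rows; each row is the pose to reach, as a shift and turn from the pose commanded when the call began, along the tool's axes at that moment; what a row does not reach only later rows make up. A row lasts 1/12 s, in which the tool goes at most 41.7 mm and 7.16 degrees, less where a joint would pass 70% of its speed; a pose out of reach is approached as far as the arm can. A call with a number of a shift or a turn outside -1 to 1 is refused whole. A call with a gripper value outside its range is refused whole. OPENING is the gripper's target within -1 to 1 (fully open at 1, half-way at 0, shut at -1), set as the call begins (- or left out, the last holds). The fingers move at their own pace and stop on an object; FORCE is the grip in N (left out, the last holds). Time passes only in rows, so rows that repeat a pose let the fingers close, or fill a call up. It gives the time, the measured TCP pose, the force and the opening at its end, in the units of the state.
- state(): the state, without advancing time (a new reading comes with each control period).
- imaging.read_camera(name): name is "scene" or "top" or "wrist"; returns the picture (420x560x3 uint8, blue, green, red); there is no depth.
- imaging.camera_info(name): a dict with "fx", "fy", "cx", "cy" (pixels), "R" (3x3) and "t" (3): a world point X has camera coordinates R X + t. Camera axes: x right, y down, z forward; pixel columns grow to the right and rows downward; lengths in mm; the calibration is good to about 2 mm. A picture is of the moment at which its call begins: read the wrist's pose just before it. camera_info takes no time and is no camera call; for the wrist camera it gives the pose at the moment of the call.
- r.job_done(): hands the job in, once; it reports no verdict.
The state is a dict: "time_s": time; "joint_pos": joint angles; "qvel": joint speeds; "joint_torque": joint torques, N m; "position": TCP position; "tool_rot": TCP orientation; "ft_force": force on the tool from outside, world axes, zero at the start; "moment": the same for the moment, N m; "grip_width": finger opening in mm.
Only numpy, scipy, OpenCV 4.12 (cv2) and the standard library are available. Lean on these libraries where they do the work, as an engineer would, in place of code of your own. Each camera call takes 0.05 s, during which the arm holds its last target.

## Working session

There is one attempt and no reset: what is moved stays moved. The work goes in short steps, Python scripts to look and compute and a shell command to move; the robot and the scene stay as the last step left them, time stands still between calls to the robot, and variables do not carry over. Pictures are saved under pics/ and viewed, and the job is handed in when it is done.

```bash
mkdir -p pics
python3 - <<'E'
from station import state, imaging, r
import cv2
print(state())
for n in ("scene","top","wrist"):
    i=imaging.camera_info(n); print(n,i)
    cv2.imwrite(f"pics/{n}0.png",imaging.read_camera(n))
E
```

```text
{'time_s': 0.0, 'joint_pos': array([ 1.37186373,  0.69002781, -0.19451593,  1.56638098,  0.15731331,
        0.9025371 , -0.21512079]), 'qvel': array([-0.00068094, -0.00118378, -0.00044564,  0.00059934, -0.00075599,
        0.00086474,  0.00036002]), 'joint_torque': array([-9.02829579e-04, -5.39603090e+01, -1.26662247e+00, -1.58543891e+01,
        9.14835575e-03,  9.50417103e-03, -3.65392836e-06]), 'position': array([ 143.93474294, -607.49610284,  230.44693561]), 'tool_rot': array([ 3.14143881e+00,  1.95289659e-03, -1.33798595e+00]), 'ft_force': array([ 0.21295556, -0.46258645,  0.25266939]), 'moment': array([-0.03005646, -0.03548089,  0.00754309]), 'grip_width': 85.03284906885041}
scene {'fx': 505.6190949188104, 'fy': 505.6190949188104, 'cx': 279.3451930632905, 'cy': 210.96842948025522, 'R': array([[ 0.17317129,  0.98488797, -0.00271837],
       [ 0.72938263, -0.13009992, -0.67162117],
       [-0.66182527,  0.11432277, -0.74088975]]), 't': array([-101.46601558, -272.20768289, 1409.43479559])}
top {'fx': 462.32780392648607, 'fy': 462.32780392648607, 'cx': 275.5572434072157, 'cy': 210.8978235148496, 'R': array([[ 3.05122690e-04, -9.99894209e-01,  1.45422844e-02],
       [-9.93282127e-01, -1.98583672e-03, -1.15700785e-01],
       [ 1.15717424e-01, -1.44092882e-02, -9.93177653e-01]]), 't': array([ -21.00723304,  496.45412231, 1115.86629976])}
wrist {'fx': 344.91336674732355, 'fy': 344.91336674732355, 'cx': 278.1634949249758, 'cy': 201.02460836004173, 'R': array([[ 0.2296984 , -0.97326002, -0.00189171],
       [-0.93598701, -0.22143355,  0.27367043],
       [-0.26677138, -0.06109104, -0.96182167]]), 't': array([-624.08534384,  -35.02347061,  378.20480167])}
```

View pics/scene0.png

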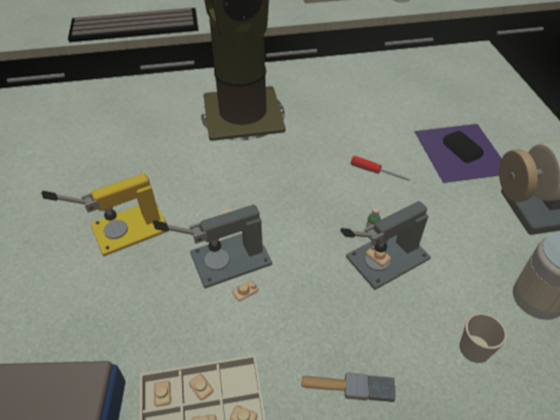

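View pics/top0.png

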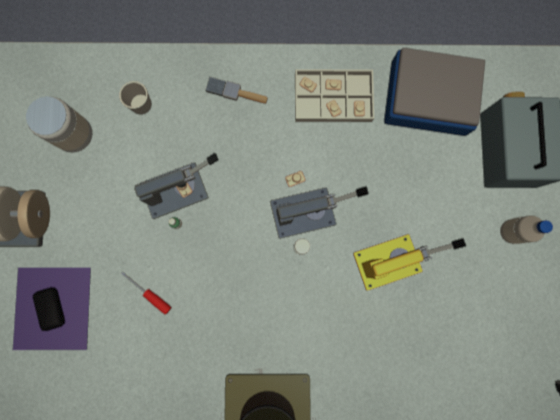

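View pics/wrist0.png

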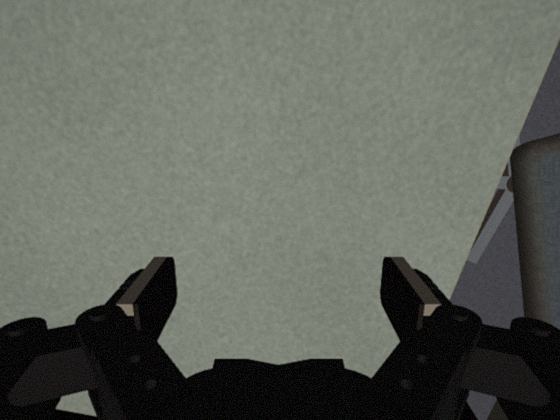

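The loaded press is the grey one at scene (390,245) and top (172,190): it has a mould under its foot. The other grey press, at top (303,212), is empty, and the yellow one is a decoy. Next I'll zoom in and triangulate.

Run:
```python
import cv2,numpy as np
s=cv2.imread("pics/scene0.png");t=cv2.imread("pics/top0.png")
a=cv2.resize(s[195:295,330:440],None,fx=5,fy=5,interpolation=cv2.INTER_CUBIC)
b=cv2.resize(t[145:225,130:225],None,fx=6,fy=6,interpolation=cv2.INTER_CUBIC)
cv2.imwrite("pics/zs.png",np.clip(a*1.6,0,255).astype('uint8'));cv2.imwrite("pics/zt.png",np.clip(b*1.6,0,255).astype('uint8'))
```

```text
(no output)
```

View pics/zs.png

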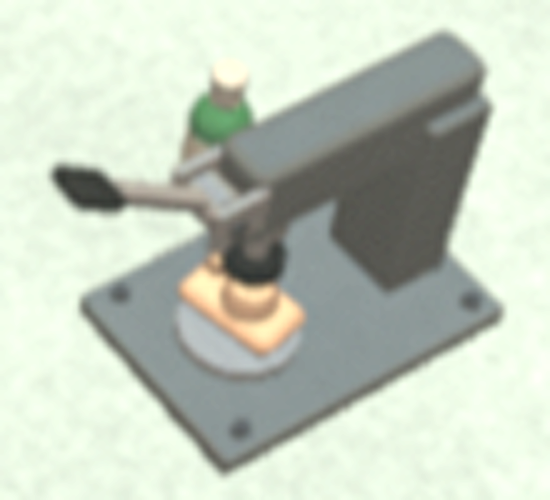

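View pics/zt.png

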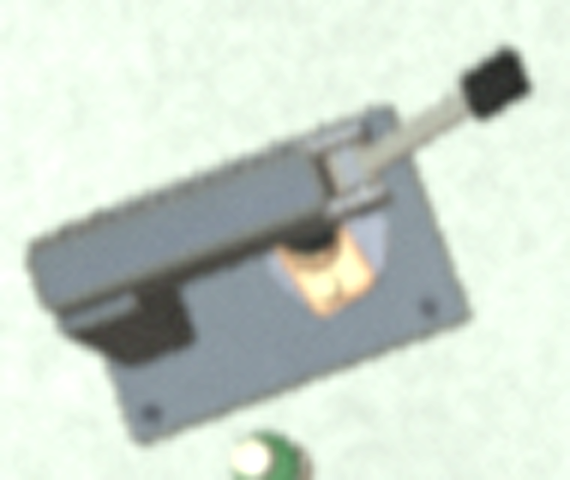

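```bash
cat > h.py <<'E'
import numpy as np,cv2
from station import state,imaging
def P(n):
    i=imaging.camera_info(n);K=np.array([[i['fx'],0,i['cx']],[0,i['fy'],i['cy']],[0,0,1]])
    return K@np.c_[i['R'],i['t']]
def tri(ps,pt):
    X=cv2.triangulatePoints(P('scene'),P('top'),np.array(ps,float).reshape(2,1),np.array(pt,float).reshape(2,1)).ravel()
    return X[:3]/X[3]
def onz(n,p,z):
    M=P(n);A=np.c_[M[:,0],M[:,1],-np.array([p[0],p[1],1])];
    return np.linalg.solve(A,-(M[:,2]*z+M[:,3]))[:2]
def proj(n,X):
    q=P(n)@np.r_[X,1];return q[:2]/q[2]
E
python3 - <<'E'
from h import *
S=lambda x,y:(330+x/5,195+y/5);T=lambda x,y:(130+x/6,145+y/6)
p=tri(S(88,187),T(496,83));print('paddle',p,proj('scene',p),proj('top',p))
p=tri(S(207,203),T(350,172));print('pivot',p)
a,b=onz('top',T(145,440),6),onz('top',T(468,318),6);d=b-a;print('base edge',a,b,np.linalg.norm(d),np.degrees(np.arctan2(d[1],d[0])))
a,b=onz('scene',S(225,465),4),onz('scene',S(500,312),4);d=a-b;print('base edge s',a,b,np.linalg.norm(d),np.degrees(np.arctan2(d[1],d[0])))
a,b=onz('scene',S(85,305),4),onz('scene',S(225,465),4);print('front corners',a,b,(a+b)/2)
a,b=onz('top',T(385,108),8),onz('top',T(468,318),8);print('front corners',a,b,(a+b)/2)
# head top edges
a,b=onz('top',T(30,245),134),onz('top',T(300,150),134);d=b-a;print('head',a,b,np.degrees(np.arctan2(d[1],d[0])))
a,b=onz('top',T(50,310),134),onz('top',T(325,215),134);d=b-a;print('head',a,b,np.degrees(np.arctan2(d[1],d[0])))
E
```

```text
paddle [596.91189311 121.91396652 161.82997584] [346.98962524 232.46396542] [212.08439506 158.71079184]
pivot [572.99771017 181.98641159 111.55896273]
base edge [479.74107675 284.17892652] [531.6530638  150.11604101] 143.7626922043689 -68.83254202438343
base edge s [622.73805394 188.67899004] [569.31160684 325.71207739] 147.07974801530986 -68.7001891341429
front corners [535.06561172 154.32248393] [622.73805394 188.67899004] [578.90183283 171.50073699]
front corners [621.28373811 186.5457967 ] [531.36400698 149.85042643] [576.32387255 168.19811156]
head [540.42768757 297.63214579] [577.02684362 197.47934062] -69.92602038011691
head [515.80121573 289.30782314] [552.17547292 187.49736819] -70.33949795549171
```

```bash
cat >> h.py <<'E'
from scipy.spatial.transform import Rotation as Ro
def plan(pos,yaw_deg,tilt=None):
    s=state();R=Ro.from_euler('xyz',s['tool_rot']);
    G=Ro.from_euler('xyz',[np.pi,0,np.radians(yaw_deg)]) if tilt is None else tilt
    d=R.inv().apply(np.array(pos)-s['position']);w=np.degrees((R.inv()*G).as_rotvec())
    print('t',round(s['time_s'],2),'pos',s['position'].round(1),'rpy',s['tool_rot'].round(3),'F',s['ft_force'].round(1),'w',round(s['grip_width'],1))
    print('j',s['joint_pos'].round(2));print('shift mm',d.round(1),'shares',(d/500).round(3),'turn',w.round(1),(w/45).round(3))
E
python3 -c "
from h import *
plan([590,129,235],20.8)"
```

```text
t 0.15 pos [ 144.  -607.7  230.6] rpy [ 3.142e+00  1.000e-03 -1.338e+00] F [-0.5 -0.2  0.1] w 85.3
j [ 1.37  0.69 -0.19  1.57  0.16  0.9  -0.22]
shift mm [-613.9 -603.9   -3.5] shares [-1.228 -1.208 -0.007] turn [ -0.1   0.1 -97.5] [-1.000e-03  1.000e-03 -2.166e+00]
```

```bash
python3 -m pendant '[[[-0.056,-0.056,0,0,0,-0.15],[-0.112,-0.112,0,0,0,-0.3],[-0.168,-0.168,0,0,0,-0.45],[-0.224,-0.224,0,0,0,-0.6],[-0.28,-0.28,0,0,0,-0.75]]]' -1
python3 -c "
from h import *
plan([590,129,235],20.8)"
```

```text
time_s: 0.57
position: [248.6, -437.9, 231.2]
tool_rot: [-3.142, 0.0, -0.743]
ft_force: [0.2, -0.0, 0.2]
grip_width: 25.6
t 0.57 pos [ 248.6 -437.9  231.2] rpy [-3.142  0.    -0.743] F [ 0.2 -0.   0.2] w 25.6
j [ 1.19  0.55 -0.36  1.92  0.28  0.72 -0.07]
shift mm [-132.4 -648.4   -3.7] shares [-0.265 -1.297 -0.007] turn [ -0.    0.  -63.4] [-0.     0.    -1.409]
```

```bash
python3 -m pendant '[[[-0.016,-0.078,0,0,0,-0.14],[-0.032,-0.156,0,0,0,-0.28],[-0.048,-0.234,0,0,0,-0.42],[-0.064,-0.312,0,0,0,-0.56],[-0.08,-0.39,0,0,0,-0.7]]]' -1
python3 -c "
from h import *
plan([590,129,235],20.8)"
```

```text
time_s: 0.98
position: [352.1, -267.9, 231.3]
tool_rot: [3.141, -0.0, -0.194]
ft_force: [1.0, -0.5, -0.1]
grip_width: 0.2
t 0.98 pos [ 352.1 -267.9  231.3] rpy [ 3.141 -0.    -0.194] F [ 1.  -0.5 -0.1] w 0.2
j [ 0.89  0.49 -0.51  2.08  0.38  0.66 -0.07]
shift mm [ 156.9 -435.4   -3.8] shares [ 0.314 -0.871 -0.008] turn [  0.    0.  -31.9] [ 0.     0.    -0.709]
```

```bash
python3 -m pendant '[[[0.028,-0.078,0,0,0,-0.1],[0.056,-0.156,0,0,0,-0.2],[0.084,-0.234,0,0,0,-0.3],[0.112,-0.312,0,0,0,-0.4],[0.14,-0.39,0,0,0,-0.5]]]' -1
python3 -c "
from h import *
plan([590,129,235],20.8)"
```

```text
time_s: 1.4
position: [459.4, -90.5, 231.3]
tool_rot: [3.141, 0.0, 0.197]
ft_force: [0.6, -0.0, -0.3]
grip_width: 0.1
t 1.4 pos [459.4 -90.5 231.3] rpy [3.141 0.    0.197] F [ 0.6 -0.  -0.3] w 0.1
j [ 0.48  0.54 -0.6   2.01  0.45  0.72 -0.19]
shift mm [ 171.1 -189.7   -3.8] shares [ 0.342 -0.379 -0.008] turn [ 0.   0.  -9.5] [ 0.     0.    -0.211]
```

```bash
python3 -m pendant '[[[0.05,-0.055,0,0,0,-0.07],[0.1,-0.11,0,0,0,-0.14],[0.15,-0.165,0,0,0,-0.21],[0.2,-0.22,0,0,0,-0.211],[0.21,-0.23,0,0,0,-0.211]]]' -1
python3 -c "
from h import *
plan([590,129,235],20.8)
for n in ('wrist','top','scene'):
    i=imaging.camera_info(n); np.savez('ci_'+n,**i); cv2.imwrite('pics/%s1.png'%n,imaging.read_camera(n))
"
```

```text
time_s: 1.82
position: [542.6, 48.8, 231.9]
tool_rot: [-3.137, -0.006, 0.367]
ft_force: [0.5, 1.3, 0.3]
grip_width: -0.1
t 1.82 pos [542.6  48.8 231.9] rpy [-3.137 -0.006  0.367] F [0.5 1.3 0.3] w -0.1
j [ 0.2   0.64 -0.62  1.8   0.47  0.85 -0.27]
shift mm [ 73.  -57.9  -2.4] shares [ 0.146 -0.116 -0.005] turn [-0.3 -0.4  0.2] [-0.006 -0.008  0.005]
```

View pics/wrist1.png

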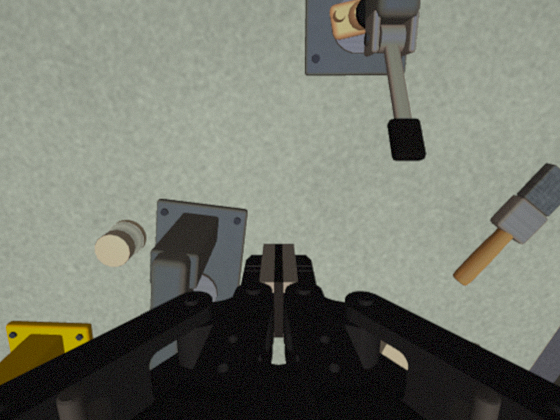

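Run:
```python
from h import *
p=np.array([596.9,121.9,161.8])
print(proj('wrist',p))
# 3-view least squares
obs={'scene':(347.6,232.4),'top':(212.7,158.8),'wrist':(406.5,140)}
from scipy.optimize import least_squares
f=lambda X:np.concatenate([(proj(n,X)-o) for n,o in obs.items()])
s=least_squares(f,p);print(s.x,s.fun.round(1))
d=np.array([.356,-.934])
for th in (0,.1,.2):
  a=np.radians(40)-th; piv=np.r_[s.x[:2]-d*80*np.cos(a),115]; print(th,115+80*np.sin(a),piv,proj('wrist',piv))
i=[onz('wrist',q,8) for q in ((306,75),(305,5))]; e=i[0]-i[1];print(np.degrees(np.arctan2(e[1],e[0])))
```

```text
[416.65291573 126.48022222]
[595.25267039 113.94821026 161.34123922] [-5.2  0.1  3.   0.7  1.4 -2. ]
0 166.42300877492315 [573.43572465 171.18705105 115.        ] [392.30095148  40.91082597]
0.1 160.04796119738626 [571.71710896 175.69600344 115.        ] [392.90863339  33.1994064 ]
0.2 153.22280928244123 [570.23365283 179.58799229 115.        ] [393.43869492  26.47298127]
-67.28188467554578
```

Run:
```python
from h import *
s=state();print(s['time_s'],s['position'],s['qvel'].round(3))
i=imaging.camera_info('wrist');im=imaging.read_camera('wrist');cv2.imwrite('pics/wrist2.png',im)
z=cv2.resize(im[0:200,290:450],None,fx=3,fy=3,interpolation=cv2.INTER_CUBIC);cv2.imwrite('pics/wz2.png',np.clip(z*1.8,0,255).astype('uint8'))
print(proj('wrist',np.array([596.9,121.9,161.8])))
```

```text
1.9667 [539.30614932  40.76320261 230.83611264] [ 0.042 -0.012  0.03   0.031  0.003  0.004  0.001]
[418.62007415 123.94977894]
```

View pics/wz2.png

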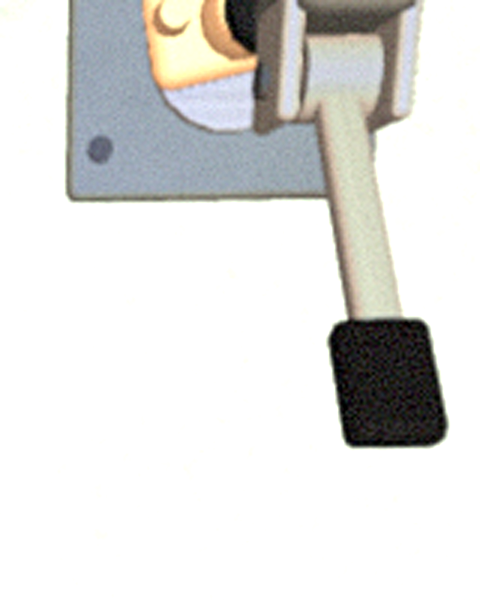

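```bash
python3 -c "
from h import *
plan([594.5,127.1,190],21)"
```

```text
t 2.02 pos [538.8  39.2 230.8] rpy [3.14e+00 2.00e-03 3.58e-01] F [-0.3 -0.3 -0.4] w 0.2
j [ 0.21  0.63 -0.62  1.81  0.47  0.85 -0.27]
shift mm [ 83.  -62.8  40.5] shares [ 0.166 -0.126  0.081] turn [ 0.1  0.1 -0.5] [ 0.001  0.003 -0.01 ]
```

```bash
python3 -m pendant '[[[0.05,-0.04,0,0,0,0],[0.1,-0.08,0.02,0,0,0],[0.15,-0.11,0.04,0,0,0],[0.166,-0.126,0.06,0,0,0],[0.166,-0.126,0.07,0,0,0]]]' -1
python3 -m pendant '[[[0,0,0,0,0,0],[0,0,0,0,0,0],[0,0,0,0,0,0],[0,0,0,0,0,0],[0,0,0,0,0,0]]]' -1
python3 - <<'E'
from h import *
plan([594.5,127.1,172],21)
im=imaging.read_camera('wrist');cv2.imwrite('pics/wrist3.png',im)
im=imaging.read_camera('scene');z=cv2.resize(im[130:300,280:450],None,fx=3.4,fy=3.4);cv2.imwrite('pics/scene3.png',np.clip(z*1.5,0,255).astype('uint8'))
E
```

```text
time_s: 2.43
position: [595.0, 130.0, 194.9]
tool_rot: [-3.14, 0.001, 0.36]
ft_force: [-0.3, 0.2, 0.1]
grip_width: -0.0
time_s: 2.85
position: [595.4, 127.8, 196.9]
tool_rot: [3.141, -0.001, 0.358]
ft_force: [0.2, -0.9, -0.4]
grip_width: 0.0
t 2.85 pos [595.4 127.8 196.9] rpy [ 3.141e+00 -1.000e-03  3.580e-01] F [ 0.2 -0.9 -0.4] w 0.0
j [ 0.03  0.76 -0.57  1.64  0.5   0.89 -0.38]
shift mm [-1.1  0.3 24.9] shares [-0.002  0.001  0.05 ] turn [ 0.  -0.  -0.5] [ 0.001 -0.001 -0.011]
```

View pics/wrist3.png

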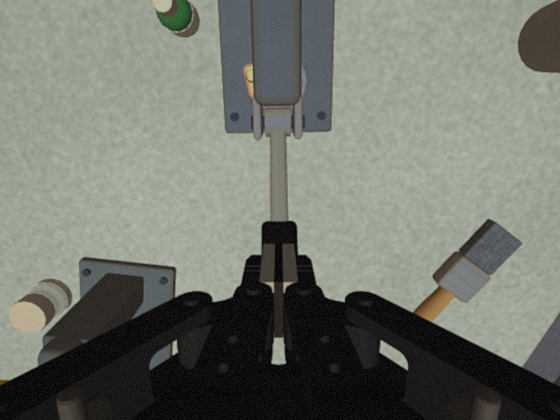

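View pics/scene3.png

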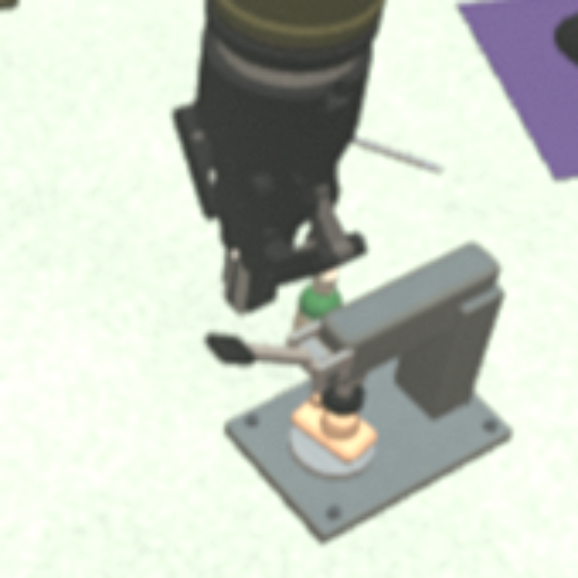

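```bash
python3 -m pendant '[[[-0.002,0,0.015,0,0,0],[-0.002,0,0.03,0,0,0],[-0.002,0,0.045,0,0,0],[-0.002,0.002,0.06,0,0,0],[-0.002,0.004,0.074,0,0,0]]]' -1
python3 -m pendant '[[[0,0.003,0.008,0,0,0],[0,0.006,0.016,0,0,0],[0,0.009,0.024,0,0,0],[0,0.012,0.032,0,0,0],[0,0.014,0.04,0,0,0]]]' -1
python3 - <<'E'
from h import *
plan([594.5,127.1,172],21)
im=imaging.read_camera('scene');z=cv2.resize(im[130:300,280:450],None,fx=3.4,fy=3.4);cv2.imwrite('pics/scene4.png',np.clip(z*1.5,0,255).astype('uint8'))
E
```

```text
time_s: 3.37
position: [595.1, 126.8, 158.5]
tool_rot: [3.142, 0.0, 0.36]
ft_force: [-0.6, -1.0, 3.7]
grip_width: 0.1
time_s: 3.78
position: [597.9, 119.4, 139.1]
tool_rot: [3.141, -0.0, 0.359]
ft_force: [0.1, -1.7, 4.0]
grip_width: 0.2
t 3.78 pos [597.9 119.4 139.1] rpy [ 3.141 -0.     0.359] F [ 0.1 -1.7  4. ] w 0.2
j [ 0.02  0.83 -0.53  1.69  0.56  0.78 -0.42]
shift mm [ -0.5  -8.4 -32.9] shares [-0.001 -0.017 -0.066] turn [ 0.  -0.  -0.5] [ 0.001 -0.    -0.01 ]
```

View pics/scene4.png

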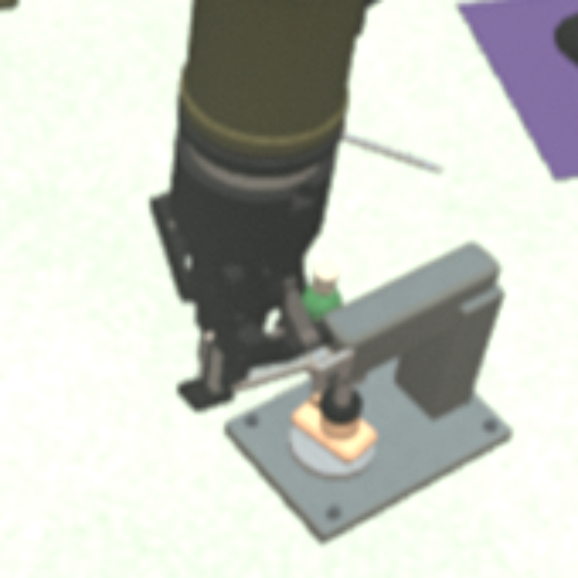

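The lever is following the fingertip, at about 4 N. I'll continue along the arc.

```bash
python3 -m pendant '[[[0,0.003,0.01,0,0,0],[0,0.006,0.02,0,0,0],[0,0.009,0.03,0,0,0],[0,0.012,0.04,0,0,0],[0,0.014,0.05,0,0,0]]]' -1
python3 -m pendant '[[[0,0.001,0.004,0,0,0],[0,0.002,0.008,0,0,0],[0,0.003,0.012,0,0,0],[0,0.004,0.016,0,0,0],[0,0.004,0.02,0,0,0]]]' -1
python3 - <<'E'
from h import *
plan([601.3,109.4,98],21)
im=imaging.read_camera('scene');z=cv2.resize(im[130:300,280:450],None,fx=3.4,fy=3.4);cv2.imwrite('pics/scene5.png',np.clip(z*1.5,0,255).astype('uint8'))
E
```

```text
time_s: 4.25
position: [599.7, 114.8, 113.8]
tool_rot: [-3.14, -0.0, 0.36]
ft_force: [-0.7, 2.8, 3.1]
grip_width: -0.2
time_s: 4.67
position: [600.9, 111.6, 104.3]
tool_rot: [3.141, -0.0, 0.359]
ft_force: [-0.8, 2.3, 5.2]
grip_width: -0.4
t 4.67 pos [600.9 111.6 104.3] rpy [ 3.141 -0.     0.359] F [-0.8  2.3  5.2] w -0.4
j [ 0.02  0.88 -0.5   1.7   0.6   0.72 -0.43]
shift mm [-0.4  2.2  6.3] shares [-0.001  0.004  0.013] turn [ 0.  -0.  -0.4] [ 0.001 -0.001 -0.009]
```

View pics/scene5.png

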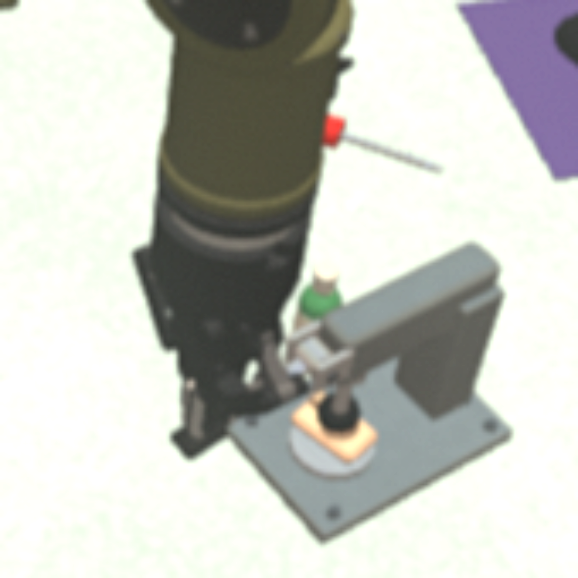

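```bash
python3 -m pendant '[[[0,0,0.003,0,0,0],[0,0.001,0.006,0,0,0],[0,0.001,0.009,0,0,0],[0,0.002,0.012,0,0,0],[0,0.002,0.012,0,0,0]]]' -1
python3 -m pendant '[[[0,0,0.002,0,0,0],[0,0,0.004,0,0,0],[0,0,0.004,0,0,0],[0,0,0.004,0,0,0],[0,0,0.004,0,0,0]]]' -1
```

```text
time_s: 5.13
position: [601.2, 110.6, 98.1]
tool_rot: [3.141, -0.0, 0.359]
ft_force: [-0.5, 1.6, 3.4]
grip_width: 0.0
time_s: 5.55
position: [601.3, 110.8, 97.5]
tool_rot: [3.141, -0.001, 0.359]
ft_force: [-3.0, 0.6, 13.0]
grip_width: -0.2
```

```bash
python3 -m pendant '[[[0,0,0.002,0,0,0],[0,0,0.003,0,0,0],[0,0,0.003,0,0,0],[0,0,0.003,0,0,0],[0,0,0.003,0,0,0]]]' -1
```

```text
time_s: 5.97
position: [601.4, 110.8, 97.2]
tool_rot: [3.14, -0.001, 0.359]
ft_force: [-5.1, 0.3, 20.6]
grip_width: 0.1
```

The lever is on its stop: 20 N of force with only 0.3 mm of travel. I'll release straight up, move aside and check.

```bash
python3 -m pendant '[[[0,0,-0.01,0,0,0],[0,0,-0.04,0,0,0],[0,0,-0.1,0,0,0],[0,0,-0.18,0,0,0],[0,0,-0.25,0,0,0]]]' -1
python3 -m pendant '[[[0,0.05,0,0,0,0],[0,0.1,0,0,0,0],[0,0.16,0,0,0,0],[0,0.22,0,0,0,0],[0,0.22,0,0,0,0]]]' -1
python3 -m pendant '[[[0,0,0,0,0,0],[0,0,0,0,0,0],[0,0,0,0,0,0],[0,0,0,0,0,0],[0,0,0,0,0,0]]]' -1
python3 - <<'E'
from h import *
S=imaging.read_camera('scene');T=imaging.read_camera('top');W=imaging.read_camera('wrist')
cv2.imwrite('pics/w6.png',W);cv2.imwrite('pics/s6.png',S);cv2.imwrite('pics/t6.png',T)
a=cv2.resize(S[180:300,140:440],None,fx=2.6,fy=2.6,interpolation=cv2.INTER_CUBIC);b=cv2.resize(T[130:250,130:430],None,fx=2.6,fy=2.6,interpolation=cv2.INTER_CUBIC)
cv2.imwrite('pics/z6.png',np.clip(np.vstack([a[:295],b[:295]])*1.5,0,255).astype('uint8'))
i=imaging.camera_info('wrist')
d=np.array([.358,-.934])
for th in (0.9,1.0):
  a=np.radians(40)-th;p=np.r_[np.array([573.7,181.3])+d*80*np.cos(a),115+80*np.sin(a)]
  print(th,p,[proj(n,p).round(1) for n in('scene','top','wrist')])
E
```

```text
time_s: 6.38
position: [600.3, 109.1, 220.2]
tool_rot: [3.14, 0.003, 0.358]
ft_force: [1.0, -0.3, 0.6]
grip_width: -0.1
time_s: 6.8
position: [641.1, -3.4, 217.9]
tool_rot: [3.133, 0.004, 0.347]
ft_force: [1.0, -2.2, -0.6]
grip_width: -0.0
time_s: 7.22
position: [639.4, 9.0, 219.8]
tool_rot: [-3.141, 0.0, 0.361]
ft_force: [-0.1, 0.5, -0.1]
grip_width: 0.1
0.9 [601.75842739 108.0972872   98.95999675] [array([337.3, 256.8]), array([221.3, 162.8]), array([278. ,  47.5])]
1.0 [601.04497658 109.95863651  91.21563646] [array([337.8, 258.9]), array([220.8, 163.8]), array([278. ,  46.1])]
```

View pics/z6.png

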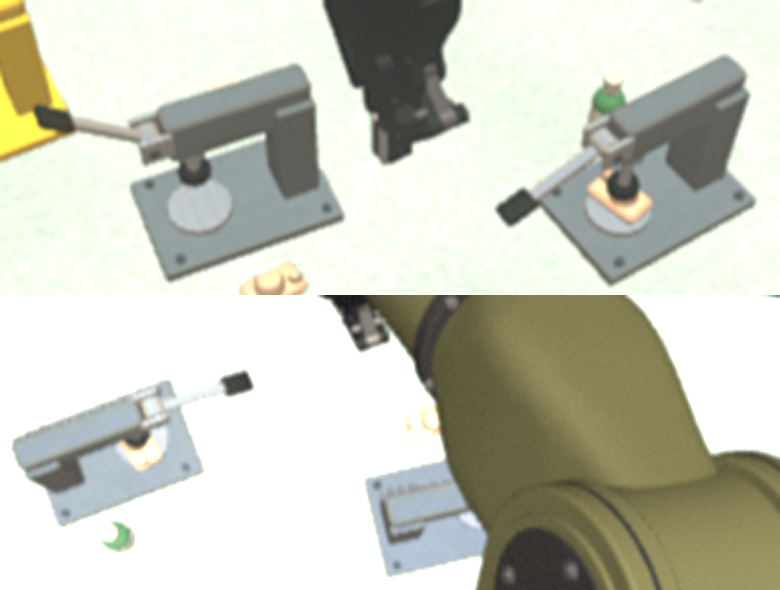

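View pics/w6.png

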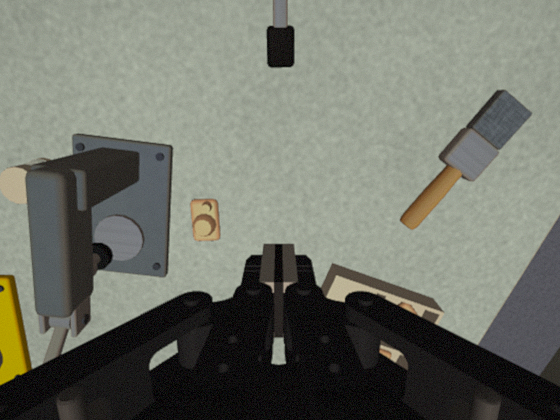

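```bash
python3 -c "
from station import r,state
print(r.job_done(), state()['time_s'])"
```

```text
the job is handed in; nothing more can be done
the job is handed in; nothing more can be done
```

I pushed the loaded press's lever down to its stop with closed fingertips, then let go, backed the arm away and handed the job in. The last move ended at about 7.2 s, well under the 32 s limit.

- **Stop reached:** the last 1.5 mm of commanded push gave only 0.3 mm of travel, and the force rose to about 21 N.
- **Lever stayed down:** after I let go, the paddle showed at (338.5, 259.6) in the scene image. I predicted (337.8, 258.9) for a lever angle of 1.0 and (337.3, 256.8) for 0.9, so the lever is at or very near its stop.
- **Mould and spare press:** the foot rests on the mould, which is still on its anvil. The empty press's lever is still raised.
- **Robot:** it was clear of everything when I handed in, with wrist force near zero.
- **One disagreement:** a wrist picture taken just after a move put the paddle 6–8 mm from the other cameras' estimate. A retake once the arm had almost stopped agreed to about 2 mm, and I used that.

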